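# Lock the tow link on the drawbar with a linch pin

### The job

Take the red linch pin out of the wooden rest and push it down through the upright bore of the steel drawbar until its head is fully home, firmly but without forcing it, with its sprung brass ring pointing out past the drawbar's free end. Then flip the ring down round the drawbar's free end until it snaps shut over the pin's end, and leave the pin locked there, without disturbing the glass, tealight, beaker or green bottle.

Things in the scene. Friction and masses are not known exactly. Their poses are not given: they have to be found in the camera images.
- linch_pin: Loose red-headed steel linch pin, 70 to 130 g, upright in the wooden rest at the start. Origin on its axis at the head's underside; z up along the axis. Shank below: 9 mm in diameter, 34 mm long. Head above: collar 22 mm in diameter from 0 to 10 mm. A brass ring is hinged through the head along the pin's y axis, 5 mm above the origin; open, it points to the pin's -x side
- pin_grip (a point): Middle of the pin's red round grip, 23 mm above the pin's origin; the grip is 16 mm in diameter and spans 10 to 36 mm above the origin
- pin_tip (a point): Lower end of the shank, 34 mm below the pin's origin; the last 6 mm taper to 3 mm in diameter
- ring (a joint): Brass ring's angle: 0 open, 10 degrees above level; 1.74 shut, cross bar straight below the hinge, under the pin's end. Over-centre spring, dead point 0.70: below it the ring holds itself open, beyond it snaps shut by itself; pushing the cross bar over takes about 4 to 8 N. It passes the drawbar's lower front edge only if the pin's head is home to within about 2.5 mm
- ring_bar (a point): Middle of the cross bar (wire centre) of the D-shaped ring: 5 mm brass wire, cross bar 43 mm from the hinge, arms at y = +-22 mm of the pin
- rest: Fixed dark wooden block 60 x 60 x 50 mm, origin at the centre of its underside; the pin stands in a 13.5 mm hole through its middle, head resting on the block's top at 50 mm
- coupling: Fixed tow coupling: green foot 115 x 90 x 8 mm, origin on the table straight below the bore's axis, z up. A level square steel drawbar (28 mm wide, 24 mm thick) lies along x above it. Its top is clamped anywhere from 90 to 118 mm above the table; this differs each time and is not reported: feel for it (or see it).
- bore_foot (a point): Point on the foot's top, 8 mm above the table, below the bore. The bore runs upright right through the drawbar, 11.5 mm in diameter. A sprung ball in its +y wall, 12 mm below the bar's top, grips the pin: pushing it in takes about 3 to 18 N. Over 70 N of contact between pin and coupling in all (the ball's squeeze of about 25 N included), or a push of some 30 N, is forcing
- bar_end_foot (a point): Point on the table straight below the drawbar's free end, 25 mm from the bore axis on the coupling's -x side (towards the robot)
- post_foot (a point): Foot of the post, 56 mm from the bore axis on the coupling's +x side. The bar's sleeve on it is 34 mm in diameter and flush with the bar's top; a brass tow link, 46 mm wide, hangs on the bar 25 mm from the bore on this side and stands 6 mm above the bar
- tasting_glass: Bystander: clear stemmed tasting glass, 64 mm wide, 155 mm tall, origin under its foot
- tealight: Bystander: tealight 38 mm wide, 42 mm tall with its flame, origin at the underside
- beaker: Bystander: stoneware beaker with a dark band, 63 mm wide, 80 mm tall, origin at the underside
- green_bottle: Bystander: small dark green wine bottle, 59 mm wide, 241 mm tall, origin at the underside

How it is judged:
On the way, in this order (a step that is already met when the one before it is completed fails the run):
1. the pin stands in the drawbar's bore, its ring still open (horizontal distance between linch_pin and coupling below 0.004 m and height (world z) of linch_pin below 0.122 m and angle between linch_pin's own z axis and vertical below 0.14 rad and value of joint ring below 0.4 rad), for 0.2 s.
2. the ring is flipped over the pin's end (value of joint ring above 1.5 rad and horizontal distance between linch_pin and coupling below 0.004 m), for 0.2 s.
At the end, for the whole second after the job is handed in: Pin upright (within 8 degrees) in the bore, within 4 mm of its axis at head and tip, its head 86 to 122 mm above the table (home on the bar, or the ring cannot shut), its x within 20 degrees of the drawbar, ring shut under the pin end (joint over 1.5 rad), at rest (all of step 2 and horizontal distance between pin_tip and coupling below 0.004 m and height (world z) of linch_pin between 0.086 and 0.122 m and angle between linch_pin's own z axis and vertical below 0.14 rad and angle between the x axis of linch_pin and the x axis of coupling, either way round below 0.35 rad and linear speed of linch_pin below 0.02 m/s); the robot touches nothing.
It fails at once if the pin and the coupling press on each other with more than 70 N in all (contact force between linch_pin and coupling above 70 N).
It fails at once if the robot presses on the coupling with more than 25 N (contact force between any of the arm, the fingers and coupling above 25 N).
It fails at once if the glass or the tealight is shifted by more than 30 mm or tipped (distance of any of tasting_glass, tealight from where it was at the start of the episode above 0.03 m or angle between any of tasting_glass, tealight's own z axis and vertical above 0.3 rad).
It fails at once if the beaker or the green bottle is shifted by more than 30 mm or tipped (distance of any of beaker, green_bottle from where it was at the start of the episode above 0.03 m or angle between any of beaker, green_bottle's own z axis and vertical above 0.3 rad).
It also fails if it takes over 53 s, if anything falls off the work surface, if the arm or the gripper's body presses on something with over 40 N, if the wrist force passes 120 N, or if a joint passes its speed limit or range.

### The arm

A 6-joint arm with a two-finger parallel gripper is mounted at the origin on the work surface; the furniture and walls round the work are solid. World frame = base frame: x ahead of the robot, y to its left, z up, the work surface at z = 0. Lengths are in m, angles in rad, forces in N, time in s.
With the tool pointing down it reaches from about 0.35 to 0.85 m from the base axis. Payload 8.1 kg.
Tool frame: the origin (TCP) lies at the very end of the fingers, on their centre line; the grasp point (between the pads) lies 19 mm behind it; z points along the fingers, y is the line along which they close (so a half turn about z gives the same grasp; the last joint's range is limited). The gripper opens to 93 mm and grips with 3 to 60 N. Pads are 15 mm wide; open, the fingers measure 128 mm over their backs; the gripper's body (75 mm by 188 mm) begins 65 mm behind the grasp point.
Start: joints at [1.243, 0.13, 1.488, -0, 1.523, -0.085], TCP at [0.144, 0.582, 0.219] pointing down, gripper open.
Joint ranges: [-2.96, 2.96], [-0.89, 2.26], [0.02, 2.5], [-1.34, 4.48], [0, 2.73], [-2.66, 2.66]. Speed limits (rad/s): [2.39, 2.39, 2.79, 3.14, 3.14, 3.14].

### API

Orientations are given as a rotation vector (axis times angle).
In Python, from plant import monitor, eyes, ticket gives the robot as it stands.
- The arm moves only by the tool arm_command, never from a script. Its argument "deltas" is a list that holds one entry, the list of rows, each a list of 6 numbers: the shift along the world's x, y, z in cm, then the turn, a rotation vector about the world's x, y, z in degrees. In form: [[[tx, ty, tz, rx, ry, rz], ...]]. A call has 1 to 12 rows; each row shifts and turns the commanded pose from where the row before left it; what a row does not reach is not made up. A row lasts 1/12 s, in which the tool goes at most 41.7 mm and 7.16 degrees, less where a joint would pass 70% of its speed; a pose out of reach is approached as far as the arm can. A call is refused whole if a number of a shift passes 4.17 or a number of a turn 7.16, either way. A call with a gripper value outside its range is refused whole. "gripper" is the opening, from -1 (shut) to 1 (fully open), set as the call begins (left out, the last holds). The fingers move at their own pace and stop on an object; "squeeze" is the grip in N (left out, the last holds). Time passes only in rows, so rows that do not move let the fingers close. It gives the time, the measured TCP pose, the force, the opening and the grip force at its end, in the units of the state.
- monitor.read_state(): the state, without advancing time (a new reading comes with each control period).
- eyes.read_camera(name): name is "side" or "top" or "wrist"; returns the picture (384x512x3 uint8, blue, green, red); there is no depth.
- eyes.camera_model(name): a dict with "fx", "fy", "cx", "cy" (pixels), "rvec" (rotation vector, rad) and "tvec" (3), from world to camera coordinates, as OpenCV has them. Camera axes: x right, y down, z forward; pixel columns grow to the right and rows downward; lengths in m; the calibration is good to about 2 mm. A picture is of the moment at which its call begins: read the wrist's pose just before it. camera_model takes no time and is no camera call; for the wrist camera it gives the pose at the moment of the call.
- ticket.close_job(): hands the job in; it is judged then, once.
The state is a dict: "t": time; "q": joint angles; "dq": joint speeds; "joint_torque": joint torques, N m; "tool_pos": TCP position; "orientation": TCP orientation; "force": force on the tool from outside, world axes, zero at the start; "wrist_torque": the same for the moment, N m; "opening": finger opening in m; "gripper_force": force on a finger pad.
Only numpy, scipy, OpenCV 4.12 (cv2) and the standard library are available. Lean on these libraries where they do the work, as an engineer would, in place of code of your own. Each camera call takes 0.05 s, during which the arm holds its last target. There are 200 camera calls.

## Working session

There is one attempt and no reset: what is moved stays moved. The work goes in short steps, Python scripts to look and compute and a tool call to move; the robot and the scene stay as the last step left them, time stands still between calls to the robot, and variables do not carry over. Pictures are saved under pics/ and viewed, at most 10 in all, crops included, and the job is handed in when it is done.

Besides the shell and the picture viewer there is one more tool, called after "Call:" as name(argument=value, ...), one argument or row to a line, values as JSON. arm_command: Moves the arm, as the interface text tells. Its arguments: {"type":"object","properties":{"deltas":{"type":"array"},"gripper":{"type":"number"},"squeeze":{"type":"number"}},"required":["deltas"]}

```bash
mkdir -p pics; ls; cat > h.py <<'E'
import cv2,numpy as np
from plant import monitor,eyes,ticket
def cam(n):
    m=eyes.camera_model(n);R=cv2.Rodrigues(np.array(m["rvec"],float))[0];t=np.array(m["tvec"],float).ravel()
    return m,R,t
def ray(n,u,v,M=None):
    m,R,t=M or cam(n);d=R.T@np.array([(u-m["cx"])/m["fx"],(v-m["cy"])/m["fy"],1.]);return -R.T@t,d/np.linalg.norm(d)
def onz(n,u,v,z,M=None):
    o,d=ray(n,u,v,M);return o+d*(z-o[2])/d[2]
def tri(r1,r2):
    (a,d),(b,e)=r1,r2;s=np.linalg.lstsq(np.c_[d,-e],b-a,rcond=None)[0];p,q=a+d*s[0],b+e*s[1];return (p+q)/2,np.linalg.norm(p-q)
def proj(n,P,M=None):
    m,R,t=M or cam(n);c=R@np.array(P,float)+t;return c[0]/c[2]*m["fx"]+m["cx"],c[1]/c[2]*m["fy"]+m["cy"]
E
python3 - <<'E'
from h import *
s=monitor.read_state();print({k:np.round(v,3) for k,v in s.items()})
for n in("side","top","wrist"):
    im=eyes.read_camera(n);cv2.imwrite(f"pics/{n}0.png",im);m,R,t=cam(n);print(n,{k:m[k] for k in("fx","cx","cy")},-R.T@t,R.round(2).tolist())
a=cv2.imread("pics/side0.png");b=cv2.imread("pics/top0.png");cv2.imwrite("pics/w.png",cv2.resize(np.hstack([a,b]),(800,300)))
E
```

```text
pics
{'t': np.float64(0.0), 'q': array([ 1.243,  0.131,  1.489,  0.   ,  1.523, -0.085]), 'dq': array([-0.001,  0.001, -0.   , -0.001, -0.   , -0.   ]), 'joint_torque': array([-0.0000e+00, -5.5985e+01, -4.9175e+01,  7.7000e-02,  3.6000e-02,
       -0.0000e+00]), 'tool_pos': array([0.144, 0.582, 0.218]), 'orientation': array([-3.800e-01, -3.118e+00,  3.000e-03]), 'force': array([ 0.409, -0.192,  0.32 ]), 'wrist_torque': array([ 0.046,  0.048, -0.017]), 'gripper_force': np.float64(0.0), 'opening': np.float64(0.093)}
side {'fx': 468.9894935219426, 'cx': 251.40363285631855, 'cy': 188.92227758172012} [ 0.79847001 -0.99686319  0.62436551] [[0.96, 0.29, -0.02], [0.12, -0.44, -0.89], [-0.27, 0.85, -0.46]]
top {'fx': 467.83240995764106, 'cx': 252.14085452482368, 'cy': 192.15577291273516} [ 0.30481645 -0.01294241  1.03751895] [[0.01, -1.0, -0.02], [-0.98, -0.01, -0.19], [0.19, 0.02, -0.98]]
wrist {'fx': 306.98478660530253, 'cx': 252.75906431650645, 'cy': 191.21187876575127} [0.07140362 0.60041202 0.38313582] [[0.24, 0.97, -0.0], [0.94, -0.23, 0.27], [0.26, -0.07, -0.96]]
```

View pics/top0.png

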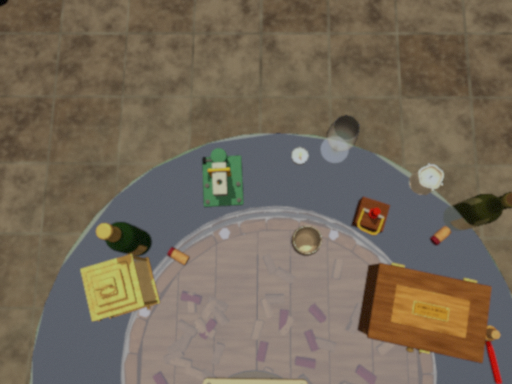

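View pics/side0.png

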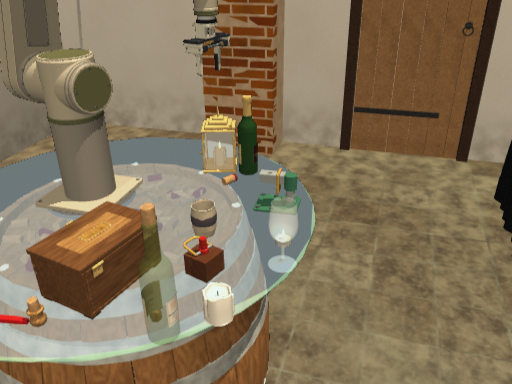

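Top: the coupling is at about (220,182) with its bore near (219,183), and the red pin in the rest is near (374,213) with its ring toward (370,228). Beaker (307,240), tealight (300,156), glass (340,140). Side: pin at (203,243), and the coupling at (275,190), partly behind the glass. I'll zoom in next.

```bash
python3 - <<'E'
from h import *
T=cv2.imread("pics/top0.png");S=cv2.imread("pics/side0.png")
f=lambda I,x,y,w,h:cv2.resize(I[y:y+h,x:x+w],(400,300),interpolation=cv2.INTER_CUBIC)
cv2.imwrite("pics/c1.png",np.vstack([np.hstack([f(T,180,140,80,60*1),f(T,340,185,80,60)]),np.hstack([f(S,240,155,80,60),f(S,165,225,80,60)])]))
def red(I):
    h=cv2.cvtColor(I,cv2.COLOR_BGR2HSV);m=(((h[...,0]<5)|(h[...,0]>175))&(h[...,1]>190)&(h[...,2]>110)).astype(np.uint8)
    n,l,st,c=cv2.connectedComponentsWithStats(m);return [(st[i].tolist(),c[i].round(1).tolist()) for i in range(1,n) if st[i,4]>15]
print(red(T));print(red(S))
for z in(.1,): print("bore?",onz("top",219.5,183,z))
E
```

```text
[([368, 208, 12, 10, 74], [373.9, 212.6]), ([487, 342, 14, 42, 215], [493.3, 363.1])]
[([198, 237, 11, 17, 117], [202.9, 245.4]), ([0, 315, 28, 9, 175], [12.8, 319.2])]
bore? [0.50397587 0.07467157 0.1       ]
```

View pics/c1.png

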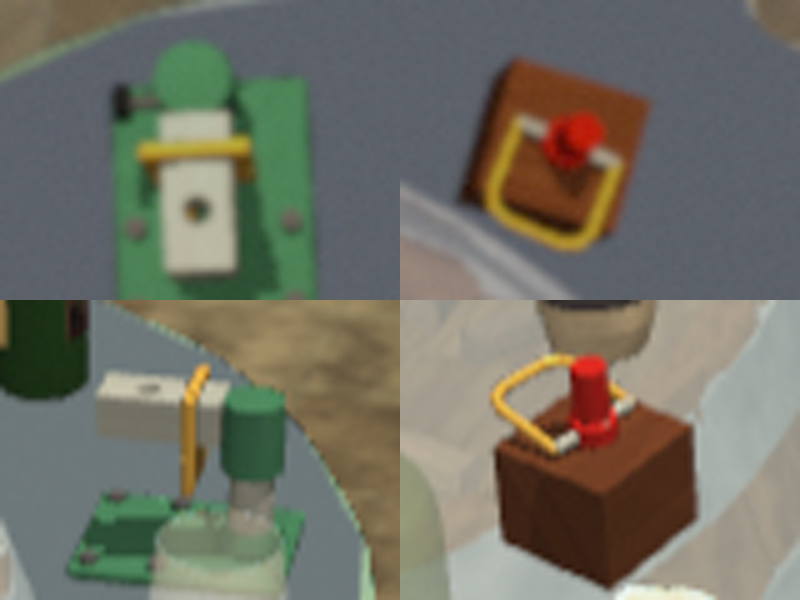

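The crops show the bore at top (219.4,181.8) and side (270,172.4). The grip top is at top (376.6,211.6) and side (203,237.6). The ring lies toward the robot in the rest.

```bash
python3 - <<'E'
from h import *
tt=lambda x,y:(180+x/5,140+y/5)
tp=lambda x,y:(340+(x-400)/5,185+y/5)
sc=lambda x,y:(240+x/5,155+(y-300)/5)
sp=lambda x,y:(165+(x-400)/5,225+(y-300)/5)
P,e=tri(ray("top",*tt(197,209)),ray("side",*sc(150,387)));print("bore",P,e)
z=P[2]
g=[onz("top",*tt(*p),z)[:2].round(4) for p in((160,113),(168,275),(232,115),(238,270))];print(g)
for a,b in((0,1),(2,3)):d=g[a]-g[b];print("bar yaw",np.degrees(np.arctan2(d[1],d[0])))
P,e=tri(ray("top",*tp(583,133)),ray("side",*sp(590,364)));print("griptop",P,e)
for p,q,n in(((525,120),(497,195),"L"),((618,160),(605,215),"R")):
    print(n,onz("top",*tp(*p),.055),onz("top",*tp(*q),.06))
a=onz("top",*tp(525,120),.055);b=onz("top",*tp(618,160),.055);d=a-b;print("hinge yaw",np.degrees(np.arctan2(d[1],d[0])),(a+b)/2)
for n,c in(("tealight?",(300,156)),("candle",(430,175)),("beaker",(307,240)),("glassfoot",(340,140)),("bottleR",(465,212)),("bottleL",(140,243))):print(n,onz("top",*c,.04).round(3))
s=monitor.read_state();print(cv2.Rodrigues(s["orientation"])[0].round(3).tolist())
E
```

```text
bore [0.50874395 0.07585905 0.09666965] 0.003214066145548763
[array([0.5479, 0.0917]), array([0.4794, 0.0865]), array([0.5472, 0.0617]), array([0.4818, 0.0578])]
bar yaw 4.341134534176492
bar yaw 3.4126793515868585
griptop [ 0.45121319 -0.2463096   0.08675129] 0.003491137731952875
L [ 0.45980282 -0.23068188  0.055     ] [ 0.42716822 -0.21685712  0.06      ]
R [ 0.44311178 -0.26910593  0.055     ] [ 0.41921347 -0.2614632   0.06      ]
hinge yaw 66.52033174781756 [ 0.4514573  -0.24989391  0.055     ]
tealight? [ 0.579 -0.096  0.04 ]
candle [ 0.538 -0.377  0.04 ]
beaker [ 0.394 -0.109  0.04 ]
glassfoot [ 0.616 -0.184  0.04 ]
bottleR [ 0.458 -0.446  0.04 ]
bottleL [0.384 0.247 0.04 ]
[[-0.971, 0.24, -0.0], [0.24, 0.971, -0.001], [0.0, -0.001, -1.0]]
```

Call:
arm_command(
  deltas=[
    [[0,0,4,0,0,0],[0,0,4,0,0,0],[0,0,4,0,0,0],[0,0,4,0,0,0],[2.2,-3.1,0,0,0,1.5],[2.2,-3.1,0,0,0,1.5],[2.2,-3.1,0,0,0,1.5],[2.2,-3.1,0,0,0,1.5],[2.2,-3.1,0,0,0,1.5],[2.2,-3.1,0,0,0,1.5],[2.2,-3.1,0,0,0,1.5],[2.2,-3.1,0,0,0,1.5]],
  ],
  gripper=-0.1,
)

```text
t: 1.15
tool_pos: [0.3208, 0.3327, 0.3785]
orientation: [0.05, 3.141, -0.0]
force: [0.6, 0.9, 0.3]
opening: 0.0422
gripper_force: 0.0
```

Call:
arm_command(
  deltas=[
    [[2.2,-3.1,0,0,0,1.5],[2.2,-3.1,0,0,0,1.5],[2.2,-3.1,0,0,0,1.5],[2.2,-3.1,0,0,0,1.5],[2.2,-3.1,0,0,0,0],[2.2,-3.1,0,0,0,0],[2.2,-3.1,0,0,0,0],[2.2,-3.1,-2,0,0,0],[0,0,-4,0,0,0],[0,0,-4,0,0,0],[0,0,-4,0,0,0],[0,0,0,0,0,0]],
  ],
)

```text
t: 2.15
tool_pos: [0.4899, 0.0865, 0.2287]
orientation: [0.11, -3.123, 0.001]
force: [-2.1, -0.6, -1.9]
opening: 0.0422
gripper_force: 0.0
```

```bash
cat >> h.py <<'E'
import pickle
def snap(name):
    M=cam("wrist");s=monitor.read_state();im=eyes.read_camera("wrist");cv2.imwrite(f"pics/{name}.png",im);pickle.dump((M,s),open(f"pics/{name}.pkl","wb"))
    print(name,s["tool_pos"].round(4),np.degrees(s["orientation"]).round(2));return im,M
E
python3 - <<'E'
from h import *
im,M=snap("w1");print(proj("wrist",[.5087,.0759,.097],M))
E
```

```text
w1 [0.4899 0.0865 0.2287] [ 6.3100e+00 -1.7895e+02  5.0000e-02]
(np.float64(240.83846866402723), np.float64(203.09515197930043))
```

View pics/w1.png

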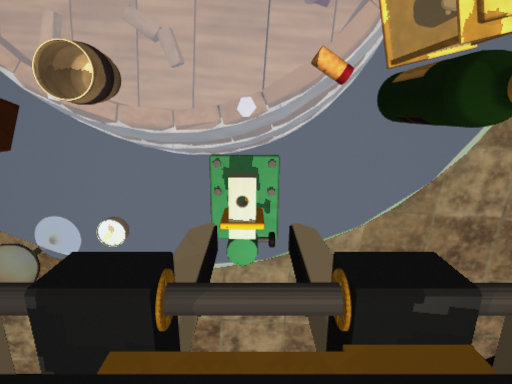

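Call:
arm_command(
  deltas=[
    [[-3,-1,-2,0,0,0],[0,0,-2,0,0,0],[0,0,0,0,0,0],[0,0,0,0,0,0]],
  ],
)

```text
t: 2.53
tool_pos: [0.4667, 0.0776, 0.202]
orientation: [-0.112, 3.137, 0.0]
force: [-0.5, -0.1, -0.3]
opening: 0.0414
gripper_force: 0.0
```

```bash
python3 - <<'E'
from h import *
im,M=snap("w2");print(proj("wrist",[.5087,.0759,.097],M))
E
```

```text
w2 [0.4667 0.0776 0.202 ] [-6.4400e+00  1.7972e+02  1.0000e-02]
(np.float64(247.6050489126121), np.float64(232.91434686052824))
```

View pics/w2.png

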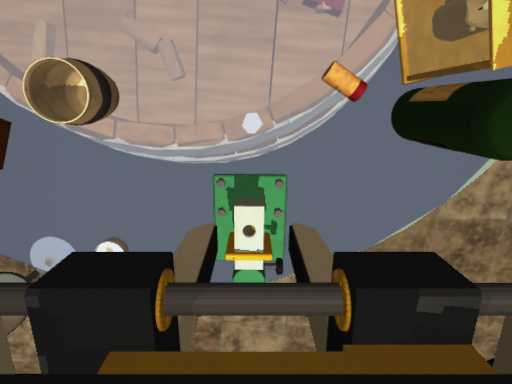

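Wrist w1 shows the bore at about (242,202), and w2 shows it at about (249,231). I'll refine with subpixel centroids over all the views, then do the same for the pin.

```bash
cat >> h.py <<'E'
def multi(rays):
    A=np.zeros((3,3));b=np.zeros(3)
    for o,d in rays:
        Q=np.eye(3)-np.outer(d,d);A+=Q;b+=Q@o
    P=np.linalg.solve(A,b);return P,[np.round(1e3*np.linalg.norm(np.cross(P-o,d)),1) for o,d in rays]
def darkc(im,u,v,r=8):
    g=cv2.cvtColor(im,cv2.COLOR_BGR2GRAY).astype(float)[v-r:v+r+1,u-r:u+r+1];w=np.clip(np.median(g)*.8-g,0,None)
    n,l,st,c=cv2.connectedComponentsWithStats((w>0).astype(np.uint8));k=l[r-2:r+3,r-2:r+3].max();w=w*(l==k)
    y,x=np.mgrid[-r:r+1,-r:r+1];return u+(w*x).sum()/w.sum(),v+(w*y).sum()/w.sum(),int((l==k).sum())
E
python3 - <<'E'
from h import *
rs=[]
for n,u,v in(("w1",242,202),("w2",249,231)):
    im=cv2.imread(f"pics/{n}.png");M,s=pickle.load(open(f"pics/{n}.pkl","rb"));c=darkc(im,u,v);print(n,c);rs.append(ray("wrist",c[0],c[1],M))
    h=cv2.cvtColor(im,cv2.COLOR_BGR2HSV);m=((h[...,1]<60)&(h[...,2]>190)).astype(np.uint8)
    l=cv2.connectedComponents(m)[1]
    k=l[v+0,u-9];pts=np.argwhere(l==k);
    # bar edges, left/right per row in front of link
    E=[[],[]]
    for y in range(v-20,v+12):
        xs=pts[pts[:,0]==y][:,1]
        if len(xs)>18:
            for j,x in((0,xs.min()-.5),(1,xs.max()+.5)):E[j].append(onz("wrist",x,y,.097,M)[:2])
    for e in E:
        e=np.array(e);f=np.polyfit(e[:,0],e[:,1],1);print(len(e),"yaw",np.degrees(np.arctan(f[0])),"y at .5087",np.polyval(f,.5087),e[:,0].min())
T=cv2.imread("pics/top0.png");c=darkc(T,219,182,5);print(c);rt=ray("top",c[0],c[1])
S=cv2.imread("pics/side0.png");rs_=ray("side",270,172.4)
print(multi(rs+[rt,rs_]),multi(rs),multi(rs+[rs_]))
for r in rs+[rt]:o,d=r;print(o+d*(.097-o[2])/d[2])
E
```

```text
w1 (np.float64(241.77130795120718), np.float64(201.15560008560144), 117)
23 yaw 4.872271415811351 y at .5087 0.06307031646705051 0.48774053518378063
23 yaw 4.159249841720616 y at .5087 0.0908065893759534 0.4857758506574812
w2 (np.float64(248.6131303480934), np.float64(230.52432084406414), 122)
24 yaw 5.278619108570563 y at .5087 0.06325080811035452 0.4876544563688704
24 yaw 2.5531292527078318 y at .5087 0.09045321465781861 0.48565283912455415
(np.float64(219.0418410041841), np.float64(181.40690376569037), 26)
(array([0.50803546, 0.07679519, 0.09566556]), [np.float64(1.0), np.float64(1.2), np.float64(0.7), np.float64(2.2)]) (array([0.50746385, 0.07670086, 0.09402123]), [np.float64(0.0), np.float64(0.0)]) (array([0.50794103, 0.07711801, 0.09561659]), [np.float64(1.0), np.float64(1.1), np.float64(2.1)])
[0.50658728 0.07671801 0.097     ]
[0.50618903 0.07668978 0.097     ]
[0.50795962 0.07598216 0.097     ]
```

Call:
arm_command(
  deltas=[
    [[0,-1,4,0,0,-2],[0,-1,4,0,0,-2],[-0.4,-3.6,1.5,0,0,-2],[-0.4,-3.6,0,0,0,-2],[-0.4,-3.6,0,0,0,-3],[-0.4,-3.6,0,0,0,-3],[-0.4,-3.6,0,0,0,-3],[-0.4,-3.6,-2,0,0,-3],[-0.4,-3.6,-2,0,0,-3],[-0.4,-3.6,-2,0,0,-3],[0,-1,-3,0,0,-1.5],[0,0,0,0,0,0]],
  ],
)

```text
t: 3.58
tool_pos: [0.4323, -0.2427, 0.2015]
orientation: [-0.644, -3.071, -0.002]
force: [0.2, 1.1, -1.3]
opening: 0.0417
gripper_force: 0.0
```

Call:
arm_command(
  deltas=[
    [[0,0,0,0,0,0],[0,0,0,0,0,0],[0,0,0,0,0,0]],
  ],
)

```text
t: 3.83
tool_pos: [0.4354, -0.2406, 0.2075]
orientation: [0.633, 3.073, -0.002]
force: [-0.4, -0.2, 0.5]
opening: 0.0417
gripper_force: 0.0
```

```bash
python3 - <<'E'
from h import *
im,M=snap("w3");print(proj("wrist",[.4513,-.247,.086],M),proj("wrist",[.4513,-.247,.05],M))
cv2.imwrite("pics/w3c.png",cv2.resize(im[100:340,100:420],(800,600)))
E
```

```text
w3 [ 0.4354 -0.2406  0.2075] [ 3.6290e+01  1.7606e+02 -1.3000e-01]
(np.float64(253.3317682754859), np.float64(202.71903922653917)) (np.float64(253.30702496029284), np.float64(192.55693291037392))
```

View pics/w3c.png

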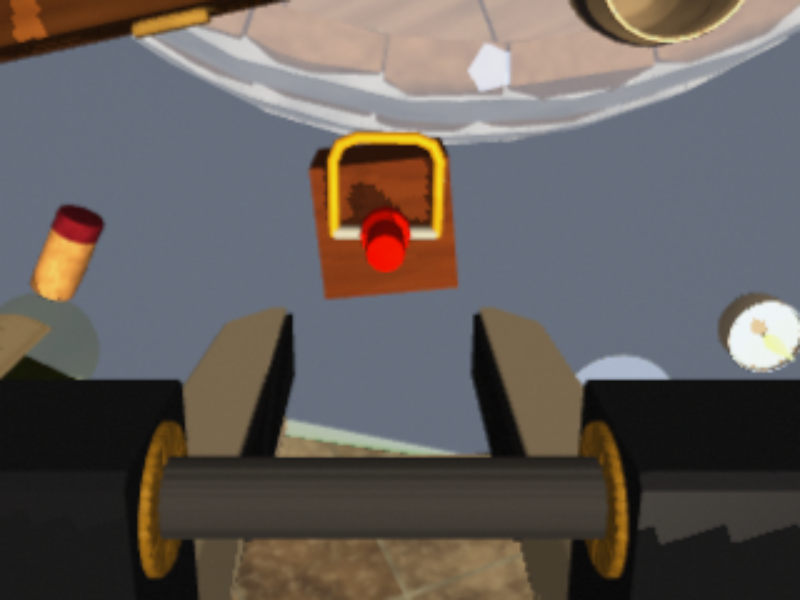

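The pin's grip top is at (254.4,201.2) in w3. The hinge is level across (232.8..276, 193), so the tool's yaw matches the ring to within a degree.

```bash
python3 - <<'E'
from h import *
M,s=pickle.load(open("pics/w3.pkl","rb"));im=cv2.imread("pics/w3.png")
tp=lambda x,y:(340+(x-400)/5,185+y/5)
sp=lambda x,y:(165+(x-400)/5,225+(y-300)/5)
g=ray("wrist",254.4,201,M);print(multi([g,ray("top",*tp(583,133)),ray("side",*sp(590,364))]),multi([g,ray("side",*sp(590,364))]))
print("z.086",onz("wrist",254.4,201,.086,M),onz("top",*tp(583,133),.086),"hinge",onz("wrist",254.5,192.8,.055,M))
a=onz("wrist",232.8,193,.055,M);b=onz("wrist",276,193.2,.055,M);d=b-a;print("hinge yaw",np.degrees(np.arctan2(d[1],d[0])),np.linalg.norm(d))
R=cv2.Rodrigues(s["orientation"])[0];print("tool y yaw",np.degrees(np.arctan2(R[1,1],R[0,1])),"tilt",R[:,2])
# rest outline top
h=cv2.cvtColor(im,cv2.COLOR_BGR2HSV)
# ring centroid x
m=((h[...,0]>18)&(h[...,0]<32)&(h[...,1]>150)&(h[...,2]>150)).astype(np.uint8)
n,l,st,c=cv2.connectedComponentsWithStats(m)
for i in range(1,n):
    if st[i,4]>60:print(st[i],c[i])
m=(((h[...,0]<5)|(h[...,0]>175))&(h[...,1]>220)&(h[...,2]>215)).astype(np.uint8);n,l,st,c=cv2.connectedComponentsWithStats(m)
for i in range(1,n):
    if st[i,4]>40:print("red",st[i],c[i])
# bar front edge in w2: column profile
im=cv2.imread("pics/w2.png");print(im[195:245,249].mean(1).astype(int).tolist());print(im[195:245,243].mean(1).astype(int).tolist())
E
```

```text
(array([ 0.45075562, -0.24580257,  0.08627415]), [np.float64(0.9), np.float64(1.7), np.float64(2.0)]) (array([ 0.45121491, -0.24481778,  0.08564611]), [np.float64(1.1), np.float64(1.1)])
z.086 [ 0.45008938 -0.24534112  0.086     ] [ 0.44974908 -0.2472417   0.086     ] hinge [ 0.45073358 -0.24536202  0.055     ]
hinge yaw 66.44181702405429 0.04652069726667586
tool y yaw 66.70806955924161 tilt [ 0.00378722 -0.00228174 -0.99999023]
[   0   18   79   41 1387] [30.42898342 36.22782985]
[  0 139  25  10  99] [ 10.2020202  143.46464646]
[231 153  47  42 450] [254.33111111 167.57777778]
[116 202  11  17 102] [120.84313725 209.66666667]
red [247 195  15  14 160] [253.61875 201.1875 ]
[54, 55, 54, 56, 61, 60, 61, 61, 61, 61, 77, 159, 228, 228, 228, 228, 228, 229, 228, 228, 228, 229, 229, 229, 229, 229, 230, 230, 230, 211, 94, 55, 59, 60, 59, 58, 59, 57, 58, 60, 75, 114, 178, 230, 229, 229, 230, 230, 230, 230]
[54, 54, 54, 56, 60, 61, 61, 61, 61, 61, 94, 179, 226, 226, 226, 226, 226, 226, 226, 226, 227, 227, 227, 227, 227, 228, 227, 228, 228, 229, 229, 222, 185, 136, 99, 87, 93, 107, 144, 177, 214, 228, 229, 229, 228, 228, 228, 228, 228, 229]
```

Call:
arm_command(
  deltas=[
    [[0.75,-0.25,-2,0,0,0],[0.75,-0.22,-3,0,0,0],[0,0,-3,0,0,0],[0,0,-3,0,0,0],[0,0,-2.5,0,0,0],[0,0,0,0,0,0],[0,0,0,0,0,0],[0,0,0,0,0,0]],
  ],
)

```text
t: 4.55
tool_pos: [0.4502, -0.2458, 0.0719]
orientation: [0.635, 3.074, -0.002]
force: [0.0, 0.1, 1.3]
opening: 0.0419
gripper_force: 0.0
```

Call:
arm_command(
  deltas=[
    [[0,0.05,-0.95,0,0,0],[0,0,0,0,0,0],[0,0,0,0,0,0]],
  ],
)

```text
t: 4.8
tool_pos: [0.4489, -0.245, 0.0604]
orientation: [0.637, 3.075, -0.001]
force: [-0.0, 1.1, 0.4]
opening: 0.0417
gripper_force: 0.0
```

Call:
arm_command(
  deltas=[
    [[0,0,0,0,0,0],[0,0,0,0,0,0],[0,0,0,0,0,0],[0,0,0,0,0,0],[0,0,0,0,0,0],[0,0,0,0,0,0]],
  ],
  gripper=-1,
  squeeze=45,
)

```text
t: 5.3
tool_pos: [0.4488, -0.2453, 0.0602]
orientation: [0.637, 3.076, -0.001]
force: [-0.7, -0.1, 3.7]
opening: 0.015
gripper_force: 45.4
```

Call:
arm_command(
  deltas=[
    [[0,0,1.5,0,0,0],[0,0,3,0,0,0],[0,0,3.5,0,0,0],[0,0.6,2.5,0,0,3],[0.8,4,0,0,0,3.5],[0.8,4,0,0,0,3.5],[0.8,4,0,0,0,3.5],[0.8,4,0,0,0,3.5],[0.8,4,0,0,0,3.5],[0.8,4,0,0,0,3.5],[0.4,3.5,0,0,0,3.5],[0.4,3,0,0,0,0]],
  ],
)

```text
t: 6.3
tool_pos: [0.5041, 0.0688, 0.1643]
orientation: [0.12, -3.139, -0.001]
force: [0.6, -0.3, -2.1]
opening: 0.0149
gripper_force: 46.8
```

Call:
arm_command(
  deltas=[
    [[0,0,0,0,0,0],[0,0,0,0,0,0],[0,0,0,0,0,0],[0,0,0,0,0,0]],
  ],
)

```text
t: 6.63
tool_pos: [0.5043, 0.065, 0.1644]
orientation: [0.11, -3.139, 0.001]
force: [-0.4, 0.3, -0.5]
opening: 0.0149
gripper_force: 46.8
```

```bash
python3 - <<'E'
from h import *
im,M=snap("w4");s=monitor.read_state();R=cv2.Rodrigues(s["orientation"])[0];print("tool y yaw",np.degrees(np.arctan2(R[1,1],R[0,1])),s["opening"],s["force"])
S=eyes.read_camera("side");cv2.imwrite("pics/s4.png",S);T=eyes.read_camera("top");cv2.imwrite("pics/t4.png",T)
f=lambda I,x,y:cv2.resize(I[y:y+60,x:x+80],(400,300),interpolation=cv2.INTER_CUBIC)
cv2.imwrite("pics/c4.png",np.vstack([cv2.resize(im[120:270,150:350],(800,600))[150:450],np.hstack([f(S,225,130),f(T,180,140)])]))
E
```

```text
w4 [0.5043 0.065  0.1644] [ 6.3100e+00 -1.7985e+02  3.0000e-02]
tool y yaw 93.98859472489906 0.015156279573459143 [-0.14937246  0.63048788 -0.65890034]
```

View pics/c4.png

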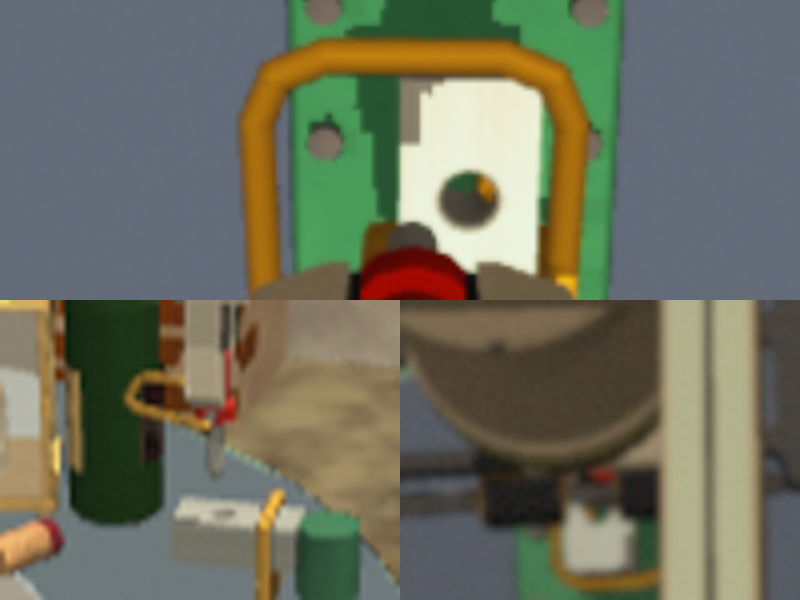

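```bash
python3 - <<'E'
from h import *
M,s=pickle.load(open("pics/w4.pkl","rb"));im=cv2.imread("pics/w4.png")
c=darkc(im,267,207,11);print(c)
rb=[ray("wrist",267.2,207.2,M)]
for n,u,v in(("w1",241.8,201.2),("w2",248.6,230.5)):rb.append(ray("wrist",u,v,pickle.load(open(f"pics/{n}.pkl","rb"))[0]))
print("wrist only bore",multi(rb),"with side",multi(rb+[ray("side",270,172.5)]))
for z in(.094,.096,.098):print(z,onz("wrist",267.2,207.2,z,M),onz("side",270,172.6,z))
print("tip by side",onz("side",268,163.6,.1202),"tool",s["tool_pos"])
# cross bar in wrist: row centre Y~57 -> hinge z
zo=.1644-.0102;zb=zo+.005+.043*np.sin(np.radians(10))
b=onz("wrist",150+413/4,120+(57+150)/4,zb,M);print("crossbar",b,"pin x est",b[0]+.043*np.cos(np.radians(10)))
E
```

```text
(np.float64(266.6748222548245), np.float64(207.1078546439454), 190)
wrist only bore (array([0.50697203, 0.07683026, 0.09550362]), [np.float64(0.2), np.float64(0.1), np.float64(0.2)]) with side (array([0.50779936, 0.07713451, 0.0952627 ]), [np.float64(0.7), np.float64(0.8), np.float64(0.9), np.float64(2.3)])
0.094 [0.50752781 0.077177   0.094     ] [0.50886009 0.0814261  0.094     ]
0.096 [0.50686746 0.07703357 0.096     ] [0.5099522  0.07735989 0.096     ]
0.098 [0.50620711 0.07689014 0.098     ] [0.51104432 0.07329367 0.098     ]
tip by side [0.50391603 0.07953122 0.1202    ] tool [0.50432562 0.06503801 0.16442097]
crossbar [0.4639072  0.06275776 0.16666687] pin x est 0.5062539287093992
```

Call:
arm_command(
  deltas=[
    [[0.13,1.17,0,0,0,0],[0,0,-1,0,0,0],[0,0,-1,0,0,0],[0,0,-0.5,0,0,0],[0,0,0,0,0,0],[0,0,0,0,0,0],[0,0,0,0,0,0]],
  ],
)

```text
t: 7.37
tool_pos: [0.5058, 0.0778, 0.1397]
orientation: [0.112, -3.139, 0.0]
force: [-0.2, -0.4, -0.4]
opening: 0.0153
gripper_force: 46.8
```

```bash
python3 - <<'E'
from h import *
im,M=snap("w5")
S=eyes.read_camera("side");cv2.imwrite("pics/s5.png",S)
f=lambda I,x,y:cv2.resize(I[y:y+60,x:x+80],(400,300),interpolation=cv2.INTER_CUBIC)
cv2.imwrite("pics/c5.png",np.hstack([cv2.resize(im[165:240,200:300],(400,300),interpolation=cv2.INTER_CUBIC),f(S,225,130)]))
E
```

```text
w5 [0.5058 0.0778 0.1397] [   6.42 -179.87    0.  ]
```

View pics/c5.png

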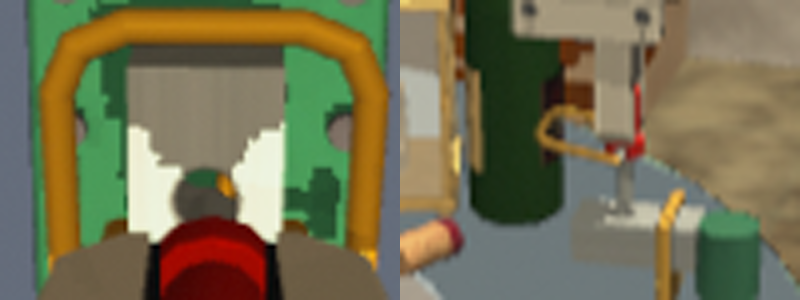

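The shank's tip is over the bore in both views. In the wrist view the bore sits 1.4 px to the left, about 1 mm in -y.

Call:
arm_command(
  deltas=[
    [[0,-0.09,0,0,0,0],[0,0,0,0,0,0],[0,0,-0.2,0,0,0],[0,0,-0.2,0,0,0],[0,0,-0.2,0,0,0],[0,0,-0.2,0,0,0],[0,0,0,0,0,0],[0,0,0,0,0,0]],
  ],
)

```text
t: 8.13
tool_pos: [0.5057, 0.0769, 0.1314]
orientation: [0.112, -3.139, 0.0]
force: [-0.7, -0.1, -1.3]
opening: 0.0153
gripper_force: 46.8
```

Call:
arm_command(
  deltas=[
    [[0,0,-0.1,0,0,0],[0,0,-0.1,0,0,0],[0,0,-0.1,0,0,0],[0,0,-0.1,0,0,0],[0,0,0,0,0,0],[0,0,0,0,0,0]],
  ],
)

```text
t: 8.63
tool_pos: [0.5059, 0.0768, 0.1277]
orientation: [0.112, -3.14, 0.0]
force: [0.3, -0.5, -1.6]
opening: 0.0149
gripper_force: 46.8
```

Call:
arm_command(
  deltas=[
    [[0,0,-0.1,0,0,0],[0,0,-0.1,0,0,0],[0,0,-0.1,0,0,0],[0,0,0,0,0,0],[0,0,0,0,0,0]],
  ],
)

```text
t: 9.05
tool_pos: [0.5063, 0.0765, 0.1251]
orientation: [-0.112, 3.139, -0.001]
force: [1.4, -2.0, 0.5]
opening: 0.015
gripper_force: 46.6
```

Call:
arm_command(
  deltas=[
    [[0,0,-0.1,0,0,0],[0,0,-0.1,0,0,0],[0,0,-0.1,0,0,0],[0,0,0,0,0,0],[0,0,0,0,0,0]],
  ],
)

```text
t: 9.47
tool_pos: [0.5068, 0.0761, 0.1228]
orientation: [-0.112, 3.138, -0.002]
force: [-1.2, -5.1, 6.7]
opening: 0.0151
gripper_force: 46.7
```

Call:
arm_command(
  deltas=[
    [[0,0,-0.1,0,0,0],[0,0,-0.1,0,0,0],[0,0,-0.1,0,0,0],[0,0,0,0,0,0],[0,0,0,0,0,0]],
  ],
)

```text
t: 9.88
tool_pos: [0.5064, 0.0759, 0.1192]
orientation: [-0.112, 3.139, -0.003]
force: [0.8, -7.8, 2.3]
opening: 0.0153
gripper_force: 46.1
```

Call:
arm_command(
  deltas=[
    [[0,-0.05,-0.1,0,0,0],[0,0,-0.1,0,0,0],[0,0,-0.1,0,0,0],[0,0,-0.1,0,0,0],[0,0,0,0,0,0],[0,0,0,0,0,0]],
  ],
)

```text
t: 10.38
tool_pos: [0.5064, 0.0757, 0.1155]
orientation: [-0.112, 3.138, -0.002]
force: [-1.0, -6.0, 5.0]
opening: 0.0149
gripper_force: 46.5
```

Call:
arm_command(
  deltas=[
    [[0,0,-0.1,0,0,0],[0,0,-0.1,0,0,0],[0,0,-0.1,0,0,0],[0,0,0,0,0,0],[0,0,0,0,0,0]],
  ],
)

```text
t: 10.8
tool_pos: [0.5064, 0.0757, 0.1123]
orientation: [-0.112, 3.139, -0.002]
force: [0.1, -5.2, 5.2]
opening: 0.0151
gripper_force: 46.5
```

Call:
arm_command(
  deltas=[
    [[0,-0.03,-0.1,0,0,0],[0,0,-0.1,0,0,0],[0,0,-0.1,0,0,0],[0,0,0,0,0,0],[0,0,0,0,0,0]],
  ],
)

```text
t: 11.22
tool_pos: [0.5064, 0.0756, 0.1093]
orientation: [-0.112, 3.139, -0.001]
force: [0.2, -5.6, 4.1]
opening: 0.0149
gripper_force: 46.6
```

Call:
arm_command(
  deltas=[
    [[0,0,-0.1,0,0,0],[0,0,-0.05,0,0,0],[0,0,0,0,0,0],[0,0,0,0,0,0]],
  ],
)

```text
t: 11.55
tool_pos: [0.5064, 0.0756, 0.1079]
orientation: [-0.112, 3.138, -0.001]
force: [0.0, -6.1, 6.6]
opening: 0.0153
gripper_force: 46.8
```

Call:
arm_command(
  deltas=[
    [[0,0,-0.05,0,0,0],[0,0,-0.05,0,0,0],[0,0,0,0,0,0],[0,0,0,0,0,0]],
  ],
)

```text
t: 11.88
tool_pos: [0.5064, 0.0756, 0.1071]
orientation: [-0.112, 3.138, -0.001]
force: [-1.6, -5.0, 6.8]
opening: 0.0155
gripper_force: 46.9
```

Call:
arm_command(
  deltas=[
    [[0,0,-0.05,0,0,0],[0,0,0,0,0,0],[0,0,0,0,0,0]],
  ],
)

```text
t: 12.13
tool_pos: [0.5064, 0.0756, 0.1064]
orientation: [-0.112, 3.138, -0.001]
force: [0.3, -5.8, 5.2]
opening: 0.0151
gripper_force: 46.7
```

Call:
arm_command(
  deltas=[
    [[0,0,-0.05,0,0,0],[0,0,-0.05,0,0,0],[0,0,0,0,0,0],[0,0,0,0,0,0]],
  ],
)

```text
t: 12.47
tool_pos: [0.5065, 0.0756, 0.1056]
orientation: [-0.112, 3.138, -0.001]
force: [-0.4, -4.6, 7.4]
opening: 0.0151
gripper_force: 47.0
```

Call:
arm_command(
  deltas=[
    [[0,0,-0.05,0,0,0],[0,0,0,0,0,0],[0,0,0,0,0,0]],
  ],
)

```text
t: 12.72
tool_pos: [0.5066, 0.0756, 0.1056]
orientation: [-0.112, 3.138, -0.001]
force: [-3.1, -5.3, 11.9]
opening: 0.0155
gripper_force: 47.5
```

Call:
arm_command(
  deltas=[
    [[0,0,-0.05,0,0,0],[0,0,0,0,0,0],[0,0,0,0,0,0]],
  ],
)

```text
t: 12.97
tool_pos: [0.5066, 0.0756, 0.1055]
orientation: [-0.112, 3.138, -0.002]
force: [-5.0, -4.8, 15.3]
opening: 0.0149
gripper_force: 48.0
```

Call:
arm_command(
  deltas=[
    [[0,0,0.1,0,0,0],[0,0,0,0,0,0]],
  ],
)

```text
t: 13.13
tool_pos: [0.5065, 0.0756, 0.1056]
orientation: [-0.112, 3.138, -0.001]
force: [-0.9, -5.5, 7.6]
opening: 0.0153
gripper_force: 47.2
```

Call:
arm_command(
  deltas=[
    [[0,0,0,0,0,0],[0,0,0,0,0,0],[0,0,0,0,0,0],[0,0,0,0,0,0],[0,0,0.5,0,0,0],[0,0,2,0,0,0],[0,0,3,0,0,0],[-3,-0.2,1.5,0,0,0],[-1,0,0,0,0,0],[0,0,0,0,0,0],[0,0,0,0,0,0]],
  ],
  gripper=-0.4,
)

```text
t: 14.05
tool_pos: [0.4658, 0.0742, 0.1748]
orientation: [-0.112, 3.139, 0.0]
force: [0.9, -0.4, -0.7]
opening: 0.0281
gripper_force: 0.0
```

Call:
arm_command(
  deltas=[
    [[0,0,0,0,0,0],[0,0,0,0,0,0],[0,0,0,0,0,0]],
  ],
  gripper=-1,
  squeeze=20,
)

```text
t: 14.3
tool_pos: [0.4659, 0.0741, 0.174]
orientation: [0.112, -3.138, 0.0]
force: [0.1, -0.4, 0.6]
opening: 0.0124
gripper_force: 0.0
```

```bash
python3 - <<'E'
from h import *
im,M=snap("w6");print(monitor.read_state()["opening"])
S=eyes.read_camera("side");cv2.imwrite("pics/s6.png",S)
print(proj("wrist",[.508,.0765,.131],M),proj("wrist",[.465,.0735,.1078],M))
f=lambda I,x,y:cv2.resize(I[y:y+60,x:x+80],(400,300),interpolation=cv2.INTER_CUBIC)
cv2.imwrite("pics/c6.png",np.hstack([cv2.resize(im[170:290,175:335],(400,300),interpolation=cv2.INTER_CUBIC),f(S,225,145)]))
E
```

```text
w6 [0.4659 0.0741 0.174 ] [   6.41 -179.81    0.  ]
0.00859637912913102
(np.float64(251.64668239833364), np.float64(266.70256095323305)) (np.float64(251.79704595943068), np.float64(202.9941658431414))
```

View pics/c6.png

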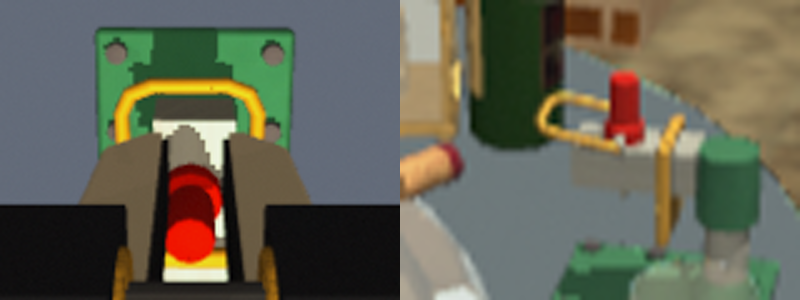

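The pin stands home and upright with its ring open over the free end. The cross bar is at about (251,205), which puts it at x≈0.467. Now I'll push it down with the closed fingers.

Call:
arm_command(
  deltas=[
    [[0.3,-0.05,-1.5,0,0,0],[0,0,-2,0,0,0],[0,0,-2,0,0,0],[0,0,-0.5,0,0,0],[0,0,0,0,0,0],[0,0,0,0,0,0]],
  ],
)

```text
t: 14.9
tool_pos: [0.4689, 0.0736, 0.1151]
orientation: [0.112, -3.139, 0.0]
force: [0.2, 0.1, 0.1]
opening: 0.0003
gripper_force: 0.0
```

Call:
arm_command(
  deltas=[
    [[0,0,-0.3,0,0,0],[0,0,-0.3,0,0,0],[0,0,-0.3,0,0,0],[0,0,-0.3,0,0,0],[0,0,0,0,0,0],[0,0,0,0,0,0]],
  ],
)

```text
t: 15.4
tool_pos: [0.469, 0.0737, 0.1029]
orientation: [-0.112, 3.139, 0.0]
force: [-0.5, 0.2, 3.1]
opening: 0.0006
gripper_force: 1.6
```

Call:
arm_command(
  deltas=[
    [[0,0,-0.3,0,0,0],[0,0,-0.3,0,0,0],[0,0,-0.3,0,0,0],[0,0,0,0,0,0],[0,0,0,0,0,0]],
  ],
)

```text
t: 15.82
tool_pos: [0.469, 0.0736, 0.0936]
orientation: [-0.112, 3.139, 0.0]
force: [0.6, 0.1, 2.0]
opening: 0.0006
gripper_force: 1.0
```

Call:
arm_command(
  deltas=[
    [[0,0,-0.3,0,0,0],[0,0,-0.3,0,0,0],[0,0,-0.3,0,0,0],[0,0,0,0,0,0],[0,0,0,0,0,0]],
  ],
)

```text
t: 16.23
tool_pos: [0.468, 0.0736, 0.0839]
orientation: [0.112, -3.138, 0.0]
force: [-0.5, -0.3, 1.0]
opening: 0.0004
gripper_force: 0.1
```

Call:
arm_command(
  deltas=[
    [[0,0,-0.3,0,0,0],[0,0,-0.3,0,0,0],[0,0,-0.3,0,0,0],[0,0,0,0,0,0],[0,0,0,0,0,0]],
  ],
)

```text
t: 16.65
tool_pos: [0.4684, 0.0736, 0.0752]
orientation: [0.112, -3.139, 0.0]
force: [0.0, -1.0, 0.0]
opening: 0.0005
gripper_force: 0.0
```

Call:
arm_command(
  deltas=[
    [[-0.5,0,1,0,0,0],[-1.5,0,3,0,0,0],[0,0,4,0,0,0],[0,0,4,0,0,0],[0,0,0,0,0,0],[0,0,0,0,0,0]],
  ],
)

```text
t: 17.15
tool_pos: [0.451, 0.0738, 0.1992]
orientation: [-0.112, 3.133, 0.0]
force: [0.8, -0.1, -0.3]
opening: 0.0005
gripper_force: 0.0
```

```bash
python3 - <<'E'
from h import *
im,M=snap("w7")
S=eyes.read_camera("side")
f=lambda I,x,y:cv2.resize(I[y:y+60,x:x+80],(400,300),interpolation=cv2.INTER_CUBIC)
cv2.imwrite("pics/c7.png",np.hstack([cv2.resize(im[150:290,160:347],(400,300),interpolation=cv2.INTER_CUBIC),f(S,225,145)]))
E
```

```text
w7 [0.451  0.0738 0.1992] [-6.410e+00  1.795e+02  1.000e-02]
```

View pics/c7.png

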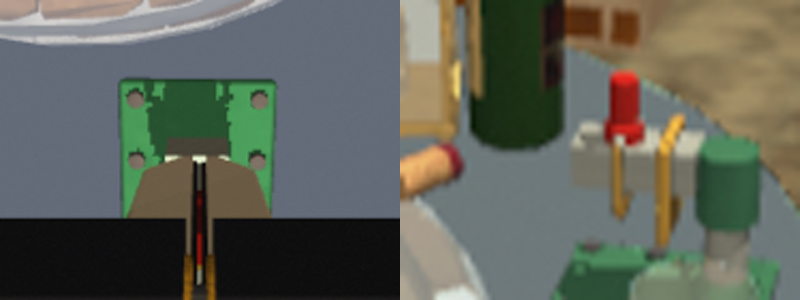

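The side view shows the ring hanging straight down from the hinge, with its cross bar under the pin's end at crop (620,215). The pin is upright and home, and the arm is clear.

```bash
python3 -c "
from h import *
print(monitor.read_state()['force']);print(ticket.close_job())"
```

```text
[ 0.15344458 -0.3243638  -0.80885298]
the job is handed in; nothing more can be done
None
```

I handed the job in: the pin is fully home and upright in the drawbar's bore, its ring snapped shut under the pin's end, and the arm clear of everything. The hand-in call returned no verdict.

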